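# Unlock the drilling jig and raise its stop post to the pointer

### The job

On the wooden drilling jig, pull the lock knob fully out to its stop and leave it there, which frees the steel stop post that sits in the block's bore. Then take the post by its black grip and draw it straight up, without jamming it or pulling it out of the bore, until the underside of its round collar is level with the pointer on the height rule, and finish while still holding it steady at that height. Leave the pointer's setting and the things lying around the jig alone.

Things in the scene. Friction and masses are not known exactly. Their poses are not given: they have to be found in the camera images.
- jig: Drilling jig, fixed. Hardwood block 90 x 90 mm in plan, top face 100 mm above the bench, on a thin plywood foot. Origin: on the bench under the axis of the vertical bore (22 mm wide, 84 mm deep) in the middle of the top face; z up. The lock is on its -x side, where a guide bridge 35 mm wide, 22 mm high stands on the face 37 mm from the axis; the height rule is on its +x side.
- lock (a joint): Lock bar, slides level along the jig's -x. 0 = shut: its flat tongue (7.5 to 12.5 mm above the top face) lies over the post's collar and keeps the post down; 0.024 = out at its stop, clear of the collar. A light return spring and a stiff slide: it takes 5 to 7 N to pull and stays where it is left. Starts within 3 mm of shut.
- lock_grip (a point): Centre of the lock knob, a black cylinder 24 mm in diameter and 26 mm long, axis level along the jig's x; 110 mm above the bench, 91 mm from the bore's axis on the -x side when shut, and moves with the lock. Free on all sides but the bar; pinch it from above across the jig's y. Axes as the jig's.
- post: Stop post, loose in the bore, 0.2 to 0.42 kg. Origin: on its axis at the underside of its collar; z up. Below: steel shank 20 mm in diameter, 80 mm long. Above: collar (36 mm in diameter, 6 mm thick), neck 16 mm, then the grip. Starts seated, the collar resting on the block's top face. It is round: its yaw means nothing.
- post_grip (a point): Centre of the post's grip, a black upright cylinder 28 mm in diameter and 28 mm high, 32 mm above the underside of the collar on the post's axis. Fingers have free room on both sides along the jig's y.
- pointer_tip (a point): Tip (mid-thickness) of the pointer, a steel blade 12 mm wide, 3 mm thick, on a runner on the height rule, 62 mm from the bore's axis on the jig's +x side; 22 to 58 mm above the top face. Its height is the one wanted for the underside of the collar. The rule, a bar 10 x 22 mm, stands 92 mm from the axis and rises 70 mm above the top face. Axes as the jig's.
- glue: Bystander: glue bottle, 60 mm in diameter, 150 mm high, loose. Origin: centre of its underside.
- sander: Bystander: cork sanding block 120 x 66 x 30 mm, lying loose. Origin: centre of its underside.
- board: Bystander: pine board 120 x 180 x 18 mm with a hand slot, lying loose. Origin: centre of its underside.

How it is judged (in metres and radians):
On the way, in this order (a step that is already met when the one before it is completed fails the run):
1. the lock is pulled out to its stop (within 3 mm) while the post is still seated (less than 4 mm up) (value of joint lock above 0.021 m and z of post in the frame of jig below 0.104 m), for 0.1 s.
2. the post is drawn up in its bore until its collar's underside is within 5 mm of the pointer's height (z of post in the frame of pointer_tip between -0.005 and 0.005 m and horizontal distance between post and jig below 0.006 m), for 0.2 s.
At the end, for the whole second after the job is handed in: For the last second the fingers hold the post at rest and upright (0.07 rad) in its bore, the collar's underside within 5 mm of the pointer's height, its axis within 6 mm of the bore's, pressing on the jig with less than 20 N; the lock is still out, within 5 mm of its stop (all of step 2 and angle between post's own z axis and vertical below 0.07 rad and linear speed of post below 0.01 m/s and contact force between the fingers and post above 2 N and contact force between post and jig below 20 N and value of joint lock above 0.019 m); the arm keeps its last pose, push and grip.
It fails at once if the post is drawn more than 72 mm up, nearly or quite out of its bore (z of post in the frame of jig above 0.172 m).
It fails at once if the post is jammed: pressed against the jig with more than 60 N (contact force between post and jig above 60 N).
It fails at once if the pointer is moved by more than 4 mm (distance of pointer_tip from where it was at the start of the episode above 0.004 m).
It fails at once if the glue bottle is moved by more than 30 mm or tipped (distance of glue from where it was at the start of the episode above 0.03 m or angle between glue's own z axis and vertical above 0.4 rad).
It fails at once if the sanding block or the board is moved by more than 30 mm (distance of any of sander, board from where it was at the start of the episode above 0.03 m).
It also fails if it takes over 42 s, if anything falls off the work surface, if the arm or the gripper's body presses on something with over 40 N, if the wrist force passes 120 N, or if a joint passes its speed limit or range.

### The arm

A 7-joint arm with a two-finger parallel gripper is mounted at the origin on the work surface. World frame = base frame: x ahead of the robot, y to its left, z up, the work surface at z = 0. Lengths are in mm, angles in rad, forces in N, time in s.
With the tool pointing down it reaches from about 350 to 900 mm from the base axis. Payload 8.1 kg.
Tool frame: the origin (TCP) lies between the finger pads; the fingertips stand 25 mm ahead of it and the grasp point (between the pads) lies 6 mm ahead of it; z points along the fingers, y is the line along which they close (so a half turn about z gives the same grasp; the last joint's range is limited). The gripper opens to 92 mm and grips with 3 to 60 N. Pads are 19 mm wide; open, the fingers measure 130 mm over their backs; the gripper's body (75 mm by 190 mm) begins 47 mm behind the grasp point.
Start: joints at [1.166, 0.434, 0.025, 1.573, -0.012, 1.134, -0.075], TCP at [185.751, -596.772, 251.742] pointing down, gripper open.
Joint ranges: [-2.62, 2.62], [-0.44, 2.09], [-1.27, 1.32], [0.08, 2.57], [-1.32, 4.46], [0.12, 2], [-2.74, 2.74]. Speed limits (rad/s): [2.22, 2.22, 3.01, 3.01, 3.14, 3.14, 3.14].

### API

Orientations are given as a unit quaternion [x, y, z, w].
In Python, from station import robot, eyes gives the robot as it stands. The module is installed in compiled form; this text tells all that it offers.
- The arm moves only by the tool move_arm, never from a script. Its argument "increments" is one flat list of numbers, 7 for each row, row after row: the shift along the tool's x, y, z in units of 0.5 m (1.0 is 0.5 m), then the turn, a rotation vector about the tool's x, y, z in units of pi/2 rad (1.0 is pi/2 rad), then the gripper's target within -1 to 1 (fully open at 1, half-way at 0, shut at -1). In form: [tx, ty, tz, wx, wy, wz, claw, tx, ty, tz, wx, wy, wz, claw, ...]. A call has 1 to 20 rows; each row is the pose to reach, as a shift and turn from the pose commanded when the call began, along the tool's axes at that moment; what a row does not reach only later rows make up. A row lasts 1/12 s, in which the tool goes at most 41.7 mm and 7.16 degrees, less where a joint would pass 70% of its speed; a pose out of reach is approached as far as the arm can. A call with a number of a shift or a turn outside -1 to 1 is refused whole. A call with a gripper value outside its range is refused whole. The fingers move at their own pace and stop on an object; the grip force is fixed at half the most. Time passes only in rows, so rows that repeat a pose let the fingers close. It gives the time, the measured TCP pose, the force, the opening and the grip force at its end, in the units of the state.
- robot.read_state(): the state, without advancing time (a new reading comes with each control period).
- eyes.read_camera(name): name is "scene" or "top" or "wrist"; returns (picture, depth): 480x640x3 uint8, red, green, blue; 480x640 float32, mm along the optical axis (not along the pixel's ray), 0 where there is no reading.
- eyes.camera_params(name): a dict with "mtx" (3x3 intrinsics, pixels), "k1" (the pictures are not rectified: a ray, as slopes to the right and down, at radius r is drawn at 1 + k1 r^2 times it, then the intrinsics apply), "rvec" (rotation vector, rad) and "tvec" (3), from world to camera coordinates, as OpenCV has them. Camera axes: x right, y down, z forward; pixel columns grow to the right and rows downward; lengths in mm; the calibration is good to about 2 mm. A picture is of the moment at which its call begins: read the wrist's pose just before it. camera_params takes no time and is no camera call; for the wrist camera it gives the pose at the moment of the call.
- robot.sign_off(): hands the job in; it is judged then, once.
The state is a dict: "clock": time; "joint_positions": joint angles; "qvel": joint speeds; "joint_torque": joint torques, N m; "tcp_pos": TCP position; "ee_rot": TCP orientation; "force": force on the tool from outside, world axes, zero at the start; "wrist_torque": the same for the moment, N m; "gripper_width": finger opening in mm; "grasp_force": force on a finger pad.
Only numpy, scipy, OpenCV 4.12 (cv2) and the standard library are available. Lean on these libraries where they do the work, as an engineer would, in place of code of your own. Each camera call takes 0.05 s, during which the arm holds its last target. There are 200 camera calls.

## Working session

There is one attempt and no reset: what is moved stays moved. The work goes in short steps, Python scripts to look and compute and a tool call to move; the robot and the scene stay as the last step left them, time stands still between calls to the robot, and variables do not carry over. Pictures are saved under pics/ and viewed, at most 10 in all, crops included, and the job is handed in when it is done.

Besides the shell and the picture viewer there is one more tool, called after ">>>" by a JSON object that holds its "api" and its "payload". move_arm: Moves the arm, as the interface text tells. Its arguments: {"type":"object","properties":{"increments":{"type":"array","items":{"type":"number"}}},"required":["increments"]}

```bash
mkdir -p pics; cat > h.py <<'E'
import numpy as np, cv2
from station import robot, eyes
from scipy.spatial.transform import Rotation as R
def snap(n):
    p=eyes.camera_params(n); im,d=eyes.read_camera(n)
    np.savez(f'pics/{n}.npz',im=im,d=d,**{k:np.array(v) for k,v in p.items()})
    return im,d,p
def load(n):
    z=np.load(f'pics/{n}.npz'); return z['im'],z['d'],{k:z[k] for k in('mtx','k1','rvec','tvec')}
def cloud(d,p):
    h,w=d.shape; u,v=np.meshgrid(np.arange(w),np.arange(h))
    k=np.array([float(p['k1']),0,0,0,0])
    uv=np.stack([u,v],-1).reshape(-1,1,2).astype(float)
    s=cv2.undistortPoints(uv,np.array(p['mtx'],float),k).reshape(h,w,2)
    c=np.dstack([s*d[...,None],d])
    M=cv2.Rodrigues(np.array(p['rvec'],float))[0]
    return (c-np.array(p['tvec']).reshape(3))@M
def save(n,im): cv2.imwrite('pics/'+n,im[...,::-1])
E
python3 - <<'E'
from h import *
s=robot.read_state(); print(s['clock'],s['tcp_pos'],s['ee_rot'],s['gripper_width'])
for n in('scene','top'):
    im,d,p=snap(n); save(n+'0.png',im); print(n,p)
E
```

```text
0.0 [ 185.56316958 -596.29883632  250.94879905] [ 9.88640963e-01  1.50294383e-01 -2.04204388e-04 -7.77149550e-04] 91.87774057055184
scene {'mtx': array([[494.55107337,   0.        , 324.62492184],
       [  0.        , 494.55107337, 237.86070982],
       [  0.        ,   0.        ,   1.        ]]), 'k1': 0.010425835139500786, 'rvec': array([ 2.34466858,  0.86792909, -0.30282574]), 'tvec': array([-527.60888058, -225.14796673, 1113.73628804])}
top {'mtx': array([[540.27681597,   0.        , 326.74036792],
       [  0.        , 540.27681597, 242.13523178],
       [  0.        ,   0.        ,   1.        ]]), 'k1': -0.13318082493494118, 'rvec': array([ 2.11636715, -2.10902283,  0.17601531]), 'tvec': array([ 64.85572534, 618.71605421, 932.43540928])}
```

View pics/scene0.png

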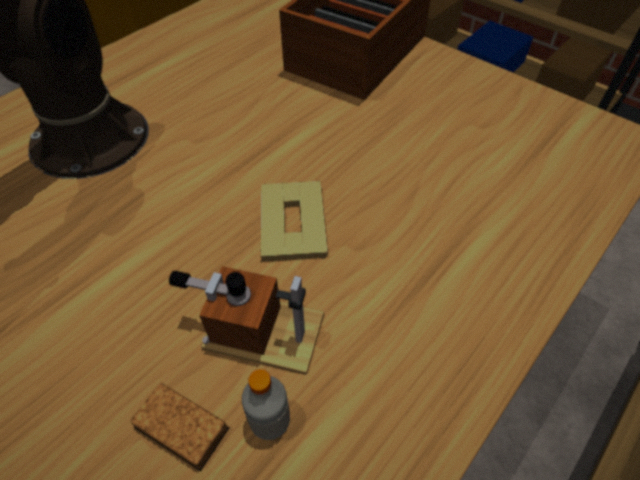

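View pics/top0.png

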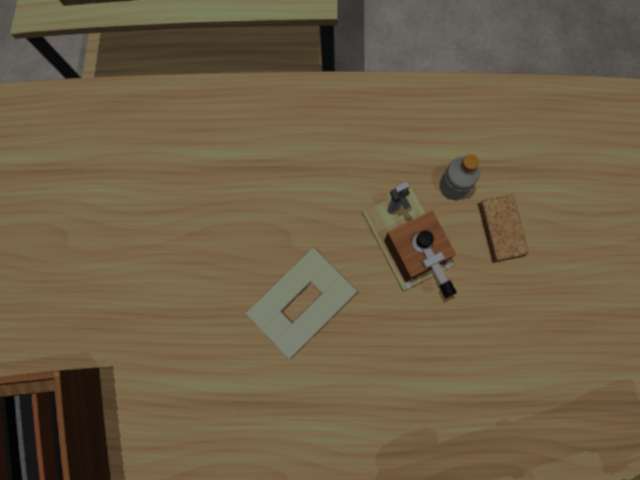

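The scene view shows the post grip at about (236,284), the knob at (180,279) and the rule and pointer at about (297,295). In the top view the grip is at (425,240), the knob at (448,289) and the rule at (400,195). Next I'll measure these.

```bash
python3 - <<'E'
from h import *
for n,box in(('top',(375,170,465,305)),('scene',(165,260,325,370))):
    im,d,p=load(n); C=cloud(d,p); u0,v0,u1,v1=box
    c=C[v0:v1,u0:u1].reshape(-1,3); col=im[v0:v1,u0:u1].reshape(-1,3).astype(int)
    dark=(col.max(1)<50)
    print(n,'table z',np.median(C[330:350,400:430,2]) if n=='top' else np.median(C[150:170,380:400,2]))
    z=c[:,2]
    for lab,m in(('blocktop',(abs(z-100)<4)),('grip top',dark&(z>135)&(z<155)),('knob top',dark&(z>104)&(z<126)),('above150',z>154)):
        q=c[m]; print(lab,m.sum(),np.round(np.median(q,0),1) if m.sum() else '',np.round(q.mean(0),1) if m.sum() else '', (np.round(q.min(0)),np.round(q.max(0))) if m.sum() else '')
    big=cv2.resize(im[v0:v1,u0:u1],None,fx=4.4,fy=4.4,interpolation=cv2.INTER_CUBIC); save(n+'crop.png',cv2.convertScaleAbs(big,alpha=1.6))
    for (u,v) in ([(425,240),(448,289),(400,188),(404,187),(398,197),(404,206),(396,208)] if n=='top' else [(236,284),(180,279),(297,285),(297,297),(285,295),(280,294)]): print((u,v),np.round(C[v,u],1))
E
```

```text
top table z -1.0912528884974395
blocktop 2008 [615.1 -94.5  98.8] [ 617.2 -100.4   98.9] (array([ 550., -182.,   96.]), array([745., -40., 104.]))
grip top 285 [613.1 -95.3 143.7] [630.9 -87.8 142.8] (array([ 596., -112.,  135.]), array([694., -45., 155.]))
knob top 186 [ 526.5 -139.2  119.1] [ 532.7 -136.8  118.6] (array([ 513., -177.,  105.]), array([737., -49., 126.]))
above150 157 [688.4 -53.7 169.2] [607.3 -25.4 448.1] (array([433., -71., 155.]), array([ 700.,   45., 1033.]))
(425, 240) [606.2 -99.8 143.9]
(448, 289) [ 526.  -140.2  122.3]
(400, 188) [690.4 -57.2 165.3]
(404, 187) [691.1 -63.5 168.7]
(398, 197) [683.3 -56.9 134.9]
(404, 206) [668.7 -67.5 129.4]
(396, 208) [687.8 -63.3  41.1]
scene table z 0.33262951061935736
blocktop 2372 [ 625.7 -108.2  100.5] [ 623.  -103.5  100.4] (array([ 524., -161.,   96.]), array([704., -41., 104.]))
grip top 411 [621.6 -97.8 144.9] [641.7 -90.7 143.1] (array([ 601., -114.,  135.]), array([708., -46., 154.]))
knob top 343 [ 539.1 -141.5  119.3] [ 563.2 -131.5  117.4] (array([ 520., -157.,  105.]), array([709., -56., 126.]))
above150 235 [699.1 -66.6 170.2] [ 765.3 -125.7  311.9] (array([ 686., -312.,  154.]), array([965., -49., 735.]))
(236, 284) [ 622.8 -106.2  148.4]
(180, 279) [ 538.7 -145.1  123. ]
(297, 285) [699.4 -61.4 170.4]
(297, 297) [703.7 -67.4 151.4]
(285, 295) [680.  -68.1 132.5]
(280, 294) [673.2 -71.3 131.9]
```

View pics/scenecrop.png

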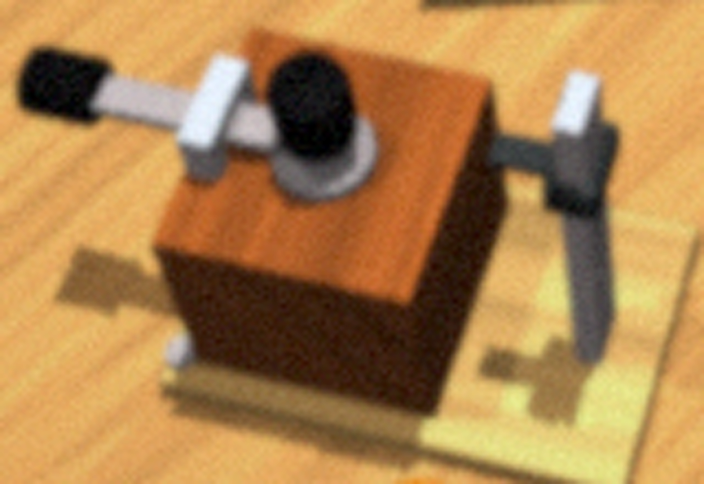

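The enlarged view shows the lock bar running from the knob through the bridge to the collar. The pointer blade comes off the runner on the rule, a little above the block top. The two cameras need a cleaner comparison.

```bash
cat >> h.py <<'E'
from scipy.optimize import least_squares
def feats(n,guess=(612,-100)):
    im,d,p=load(n); C=cloud(d,p); col=im.astype(int); z=C[...,2]; g=np.array(guess)
    r=np.hypot(C[...,0]-g[0],C[...,1]-g[1]); near=(d>0)
    M=cv2.Rodrigues(np.array(p['rvec'],float))[0]; cam=-M.T@np.array(p['tvec']).reshape(3); print(n,'cam',cam.round())
    dark=col.max(2)<50
    a=near&(r<130)&(z>141)&(z<150)&(r<40)
    q=C[a]; print('grip top n',len(q),'med',np.median(q,0).round(1),'circ',cv2.minEnclosingCircle(q[:,:2].astype(np.float32)))
    s=near&(r<30)&dark&(z>118)&(z<142); q=C[s]
    if len(q)>10:
        f=least_squares(lambda c:np.hypot(q[:,0]-c[0],q[:,1]-c[1])-14,g,loss='soft_l1'); print('grip side fit',len(q),f.x.round(1),np.sqrt(np.mean(f.fun**2)).round(2))
    b=near&(r<75)&(abs(z-100)<4)&(col[...,0]>col[...,2]*1.5); q=C[b]
    print('block',len(q),cv2.minAreaRect(q[:,:2].astype(np.float32)),np.median(q[:,2]).round(1))
    k=near&(r>65)&(r<125)&(C[...,0]<g[0])&dark&(z>100)&(z<130); q=C[k]
    print('knob',len(q),np.median(q,0).round(1),cv2.minAreaRect(q[:,:2].astype(np.float32)) if len(q)>5 else '')
    t=near&(r>65)&(r<115)&(C[...,0]>g[0])&(z>160)&(z<180); q=C[t]
    print('rule top',len(q),np.median(q,0).round(1),cv2.minAreaRect(q[:,:2].astype(np.float32)) if len(q)>5 else '')
    return C
E
python3 - <<'E'
from h import *
feats('top');feats('scene')
E
```

```text
top cam [ 433.   45. 1033.]
grip top n 200 med [ 609.3 -100.8  144.2] circ ((609.247802734375, -100.58585357666016), 13.665181159973145)
grip side fit 53 [ 610.3 -101.1] 3.22
block 1833 ((609.6738891601562, -100.90509796142578), (90.55880737304688, 91.4146957397461), 26.289011001586914) 98.7
knob 177 [ 526.2 -139.7  119. ] ((526.3280029296875, -140.80877685546875), (24.21599769592285, 20.43728256225586), 26.158626556396484)
rule top 97 [691.1 -59.8 168.1] ((692.3095092773438, -59.774314880371094), (10.876273155212402, 22.720924377441406), 26.09982681274414)
scene cam [ 965. -312.  735.]
grip top n 269 med [ 614.4 -101.7  146. ] circ ((612.4649047851562, -101.28170013427734), 14.278585433959961)
grip side fit 148 [ 611.9 -100.3] 0.66
block 2299 ((612.2762451171875, -100.69357299804688), (90.93830108642578, 91.9536361694336), 26.522903442382812) 100.4
knob 237 [ 534.4 -145.3  119.8] ((531.5990600585938, -143.71893310546875), (24.907081604003906, 20.191370010375977), 28.53267478942871)
rule top 145 [696.2 -61.6 169.9] ((694.9039916992188, -60.19302749633789), (10.417867660522461, 23.203338623046875), 26.85736656188965)
```

```bash
cat >> h.py <<'E'
def pts(n,o=(611,-100.8),yaw=26.4):
    im,d,p=load(n); C=cloud(d,p); a=np.radians(yaw); c=C-np.array([*o,0])
    return im,C,np.dstack([c[...,0]*np.cos(a)+c[...,1]*np.sin(a),-c[...,0]*np.sin(a)+c[...,1]*np.cos(a),C[...,2]])
def plan(tgt,yaw):
    s=robot.read_state(); T=R.from_quat(s['ee_rot']); x=T.as_matrix()
    a=np.radians(yaw); G=np.array([[np.cos(a),np.sin(a),0],[np.sin(a),-np.cos(a),0],[0,0,-1]])
    sh=x.T@(np.array(tgt)-s['tcp_pos'])/500; w=R.from_matrix(x.T@G).as_rotvec()/(np.pi/2)
    print('t',s['clock'],'tcp',s['tcp_pos'].round(1),'w',round(s['gripper_width'],1),'shift',sh.round(4),'turn',w.round(4))
E
python3 - <<'E'
from h import *
for n,o in(('top',(609.4,-100.8)),('scene',(612.3,-100.8))):
    im,C,L=pts(n,o); m=(abs(L[...,1])<5)&(L[...,2]>108)&(L[...,0]>60)&(L[...,0]<115)
    q=L[m]
    for lo in range(58,104,4):
        s=q[(q[:,0]>=lo)&(q[:,0]<lo+4)]
        if len(s): print(n,lo,len(s),np.percentile(s[:,2],[5,50,95]).round(1))
    m=(C[...,0]>660)&(C[...,0]<800)&(C[...,1]<-120)&(C[...,1]>-260)&(C[...,2]>80)&(C[...,2]<165)
    print('glue',np.median(C[m],0),C[m].min(0),C[m].max(0))
plan((529,-141.5,235),26.4)
E
```

```text
top 62 13 [128.7 130.2 132.7]
top 66 14 [128.7 131.  133.2]
top 70 12 [129.4 131.1 133.1]
top 74 11 [129.9 131.3 133. ]
top 78 14 [129.3 130.7 133.5]
top 82 17 [129.3 135.3 138.3]
top 86 32 [135.7 157.1 169.4]
top 90 15 [165.9 169.2 171.4]
top 94 12 [166.5 168.1 169.7]
glue [ 735.49152796 -176.18628351  105.57010162] [ 660.07127893 -212.05756079   80.19241704] [ 772.77286244 -120.46805292  152.13483074]
scene 58 1 [132.9 132.9 132.9]
scene 62 17 [130.7 132.4 134. ]
scene 66 15 [131.6 132.5 134.4]
scene 70 19 [132.2 133.3 134.5]
scene 74 18 [131.7 132.5 134. ]
scene 78 16 [131.4 132.7 133.7]
scene 82 3 [134.7 138.6 138.7]
scene 86 15 [168.8 170.  172.1]
scene 90 17 [169.  170.7 172.3]
scene 94 50 [138.8 160.  170.6]
scene 98 25 [125.8 137.  139.3]
glue [ 755.67421617 -188.85699527  107.16732915] [ 660.26420112 -213.51452716   80.07959281] [ 777.32122556 -120.0025792   153.33628269]
t 0.1 tcp [ 185.6 -596.4  251. ] w 91.9 shift [ 0.9261 -0.6644  0.0329] turn [-0.0009  0.     -0.1012]
```

>>> {"api": "move_arm", "payload": {"increments": [0.926,-0.664,0.033,0,0,-0.101,1,0.926,-0.664,0.033,0,0,-0.101,1,0.926,-0.664,0.033,0,0,-0.101,1,0.926,-0.664,0.033,0,0,-0.101,1,0.926,-0.664,0.033,0,0,-0.101,1,0.926,-0.664,0.033,0,0,-0.101,1,0.926,-0.664,0.033,0,0,-0.101,1,0.926,-0.664,0.033,0,0,-0.101,1,0.926,-0.664,0.033,0,0,-0.101,1,0.926,-0.664,0.033,0,0,-0.101,1,0.926,-0.664,0.033,0,0,-0.101,1,0.926,-0.664,0.033,0,0,-0.101,1,0.926,-0.664,0.033,0,0,-0.101,1,0.926,-0.664,0.033,0,0,-0.101,1,0.926,-0.664,0.033,0,0,-0.101,1,0.926,-0.664,0.033,0,0,-0.101,1,0.926,-0.664,0.033,0,0,-0.101,1,0.926,-0.664,0.033,0,0,-0.101,1,0.926,-0.664,0.033,0,0,-0.101,1,0.926,-0.664,0.033,0,0,-0.101,1]}}

```text
clock: 1.77
tcp_pos: [528.6, -143.4, 235.3]
ee_rot: [0.974, 0.227, -0.0, 0.0]
force: [0.2, 0.4, -0.0]
gripper_width: 91.9
grasp_force: 0.0
```

```bash
python3 - <<'E'
from h import *
im,d,p=snap('wrist'); save('wrist1.png',im)
feats('wrist'); plan((529,-141.5,116),26.4); s=robot.read_state(); print(s['force'],s['qvel'].round(3))
E
```

```text
wrist cam [ 590. -113.  367.]
grip top n 1546 med [ 612.  -100.1  144.1] circ ((612.0000610351562, -100.22366333007812), 13.877449035644531)
block 11525 ((612.0568237304688, -100.01350402832031), (89.86382293701172, 90.7998275756836), 26.14534568786621) 98.3
knob 1 [ 530.7 -150.6  117.3] 
rule top 0 [nan nan nan] 
t 1.8167 tcp [ 528.7 -143.2  235.3] w 91.5 shift [ 0.002  -0.0028  0.2386] turn [ 0.0002  0.0001 -0.0013]
[0.30659808 0.64479807 0.09461794] [-0.006 -0.001 -0.004 -0.002  0.     0.002 -0.002]
  return _methods._mean(a, axis=axis, dtype=dtype,
  ret = um.true_divide(
```

View pics/wrist1.png

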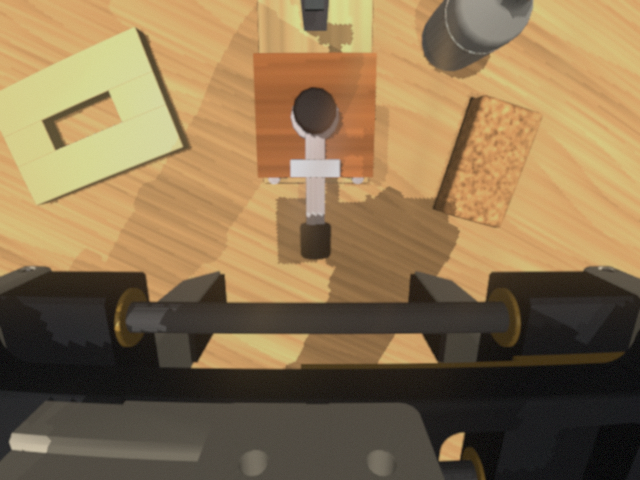

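The wrist view puts the knob at (315,240), midway between the fingers, and the post grip at (315,110). The bore position agrees with the other cameras to about 2 mm, so I'll go down on the knob and close.

>>> {"api": "move_arm", "payload": {"increments": [0.002,-0.003,0.06,0,0,0,1,0.002,-0.003,0.12,0,0,0,1,0.002,-0.003,0.17,0,0,0,1,0.002,-0.003,0.21,0,0,0,1,0.002,-0.003,0.23,0,0,0,1,0.002,-0.003,0.238,0,0,0,1,0.002,-0.003,0.238,0,0,0,1,0.002,-0.003,0.238,0,0,0,0,0.002,-0.003,0.238,0,0,0,-1,0.002,-0.003,0.238,0,0,0,-1,0.002,-0.003,0.238,0,0,0,-1,0.002,-0.003,0.238,0,0,0,-1,0.002,-0.003,0.238,0,0,0,-1,0.002,-0.003,0.238,0,0,0,-1,0.002,-0.003,0.238,0,0,0,-1]}}

```text
clock: 3.07
tcp_pos: [529.4, -140.4, 116.3]
ee_rot: [0.974, 0.228, 0.0, 0.0]
force: [0.8, -0.0, -0.4]
gripper_width: 43.2
grasp_force: 0.0
```

>>> {"api": "move_arm", "payload": {"increments": [0,0,0,0,0,0,-1,0,0,0,0,0,0,-1,0,0,0,0,0,0,-1,0,0,0,0,0,0,-1,0,0,0,0,0,0,-1,0,0,0,0,0,0,-1,0,0,0,0,0,0,-1]}}

```text
clock: 3.65
tcp_pos: [529.8, -141.1, 116.3]
ee_rot: [0.974, 0.228, 0.0, 0.0]
force: [2.0, -5.7, -3.6]
gripper_width: 23.5
grasp_force: 30.0
```

>>> {"api": "move_arm", "payload": {"increments": [-0.005,0,0,0,0,0,-1,-0.01,0,0,0,0,0,-1,-0.015,0,0,0,0,0,-1,-0.02,0,0,0,0,0,-1,-0.025,0,0,0,0,0,-1,-0.03,0,0,0,0,0,-1,-0.034,0,0,0,0,0,-1,-0.038,0,0,0,0,0,-1,-0.042,0,0,0,0,0,-1,-0.042,0,0,0,0,0,-1]}}

```text
clock: 4.48
tcp_pos: [512.0, -149.9, 116.3]
ee_rot: [0.974, 0.228, 0.001, 0.0]
force: [6.7, -4.0, -7.5]
gripper_width: 23.5
grasp_force: 30.0
```

>>> {"api": "move_arm", "payload": {"increments": [-0.003,0,0,0,0,0,-1,-0.006,0,0,0,0,0,-1,-0.009,0,0,0,0,0,-1,-0.01,0,0,0,0,0,-1,-0.01,0,0,0,0,0,-1]}}

```text
clock: 4.9
tcp_pos: [509.8, -151.1, 116.5]
ee_rot: [0.973, 0.229, 0.003, 0.0]
force: [15.0, -1.2, -15.0]
gripper_width: 23.2
grasp_force: 30.0
```

>>> {"api": "move_arm", "payload": {"increments": [0.002,0,0,0,0,0,-1,0.002,0,0,0,0,0,0,0.002,0,0,0,0,0,1,0.002,0,0,0,0,0,1,0.002,0,0,0,0,0,1,0.002,0,0,0,0,0,1,0.002,0,0,0,0,0,1,0.002,0,0,0,0,0,1,0.002,0,-0.02,0,0,0,1,0.002,0,-0.06,0,0,0,1,0.002,0,-0.12,0,0,0,1,0.002,0,-0.18,0,0,0,1,0.002,0,-0.22,0,0,0,1,0.002,0,-0.24,0,0,0,1,0.002,0,-0.24,0,0,0,1,0.002,0,-0.24,0,0,0,1]}}

```text
clock: 6.23
tcp_pos: [506.8, -151.5, 236.0]
ee_rot: [0.974, 0.228, 0.0, 0.0]
force: [-0.2, 0.6, 0.1]
gripper_width: 92.1
grasp_force: 0.0
```

```bash
python3 - <<'E'
from h import *
s=robot.read_state(); print(s['force'],s['gripper_width'])
im,d,p=snap('wrist'); im2,d2,p2=snap('top'); 
C=feats('wrist')
for n,o in(('wrist',(612,-100.2)),('top',(609.4,-100.8))):
    im,C,L=pts(n,o,26.3)
    m=(abs(L[...,1])<6)&(L[...,2]>108)&(L[...,2]<130)&(L[...,0]>-135)&(L[...,0]<-95)
    print(n,'knob x range',np.percentile(L[m][:,0],[1,50,99]) if m.any() else None,m.sum(),np.median(L[m][:,2]))
save('wrist2.png',load('wrist')[0])
plan((611.5,-100.4,238),26.3)
E
```

```text
[-0.24160344  0.59069914  0.05310723] 92.11893157808987
wrist cam [ 568. -121.  367.]
grip top n 1638 med [ 611.7 -100.3  144.1] circ ((612.06298828125, -100.02139282226562), 13.875243186950684)
grip side fit 71 [ 612.6 -100. ] 0.28
block 12154 ((612.6702270507812, -99.62792205810547), (90.3907470703125, 90.7435302734375), 26.29984474182129) 98.4
knob 9 [ 509.3 -160.3  116.5] ((508.8986511230469, -161.0354766845703), (9.625, 2.1855039596557617), 17.39400291442871)
rule top 0 [nan nan nan] 
wrist knob x range [-126.76701625 -109.97287818  -95.61303085] 658 119.23520343915045
top knob x range None 0 nan
t 6.3333 tcp [ 506.1 -151.4  234.8] w 91.8 shift [ 0.2341  0.0022 -0.0068] turn [-0.0009  0.0012  0.0008]
  return _methods._mean(a, axis=axis, dtype=dtype,
  ret = um.true_divide(
  ret = ret.dtype.type(ret / rcount)
```

View pics/wrist2.png

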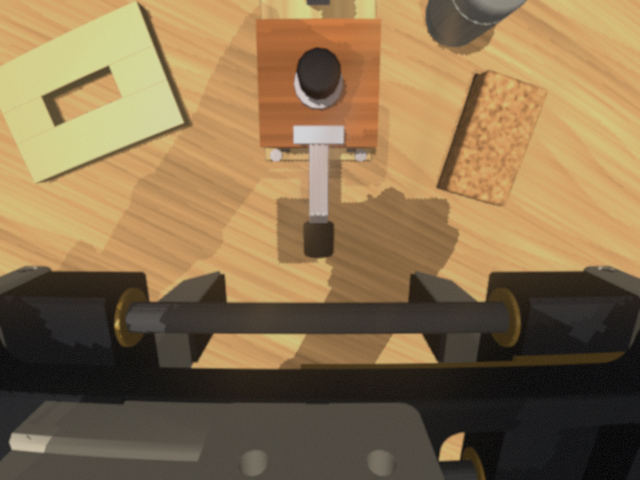

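The knob has moved out: its outer end is about 127 mm from the axis, against 128 mm expected at the stop, and the pull force had climbed past the slide's 7 N. The bar's tongue no longer reaches the collar, so I'll go to the post.

>>> {"api": "move_arm", "payload": {"increments": [0.07,0.002,0,0,0,0,1,0.14,0.002,0,0,0,0,1,0.2,0.002,0,0,0,0,1,0.234,0.002,0,0,0,0,1,0.234,0.002,0,0,0,0,1,0.234,0.002,0,0,0,0,1,0.234,0.002,0.05,0,0,0,1,0.234,0.002,0.1,0,0,0,1,0.234,0.002,0.14,0,0,0,1,0.234,0.002,0.165,0,0,0,1,0.234,0.002,0.185,0,0,0,1,0.234,0.002,0.194,0,0,0,1,0.234,0.002,0.194,0,0,0,1,0.234,0.002,0.194,0,0,0,1]}}

```text
clock: 7.5
tcp_pos: [612.2, -100.8, 139.6]
ee_rot: [0.974, 0.228, 0.0, 0.0]
force: [0.4, 0.2, -0.9]
gripper_width: 91.9
grasp_force: 0.0
```

```bash
python3 - <<'E'
from h import *
for i in range(3): plan((612,-100.3,138),26.3)
s=robot.read_state(); print(s['force'])
im,C,L=pts('wrist',(612,-100.2),26.3)
m=(abs(L[...,1])<10)&(L[...,2]>108)&(L[...,2]<130)&(L[...,0]>-140)&(L[...,0]<-95)&(im.max(2)<90)
print('knob',np.percentile(L[m][:,0],[0,2,50,98,100]).round(1))
E
```

```text
t 7.5 tcp [ 612.2 -100.8  139.6] w 91.9 shift [-0.     -0.0011  0.0032] turn [ 0.0002 -0.0001  0.0006]
t 7.5 tcp [ 612.2 -100.8  139.6] w 91.9 shift [-0.     -0.0011  0.0032] turn [ 0.0002 -0.0001  0.0006]
t 7.5 tcp [ 612.2 -100.8  139.6] w 91.9 shift [-0.     -0.0011  0.0032] turn [ 0.0002 -0.0001  0.0006]
[ 0.43930913  0.21760937 -0.94678124]
knob [-126.9 -125.9 -112.6 -101.8 -101. ]
```

>>> {"api": "move_arm", "payload": {"increments": [0,-0.001,0.003,0,0,0,0,0,-0.001,0.003,0,0,0,-1,0,-0.001,0.003,0,0,0,-1,0,-0.001,0.003,0,0,0,-1,0,-0.001,0.003,0,0,0,-1,0,-0.001,0.003,0,0,0,-1,0,-0.001,0.003,0,0,0,-1,0,-0.001,0.003,0,0,0,-1,0,-0.001,0.003,0,0,0,-1,0,-0.001,0.003,0,0,0,-1,0,-0.001,0.003,0,0,0,-1,0,-0.001,0.003,0,0,0,-1,0,-0.001,0.003,0,0,0,-1,0,-0.001,0.003,0,0,0,-1,0,-0.001,0.003,0,0,0,-1,0,-0.001,0.003,0,0,0,-1]}}

```text
clock: 8.83
tcp_pos: [612.1, -100.1, 137.7]
ee_rot: [0.974, 0.228, 0.0, 0.0]
force: [1.9, -1.1, -0.4]
gripper_width: 27.3
grasp_force: 30.0
```

>>> {"api": "move_arm", "payload": {"increments": [0,0,-0.003,0,0,0,-1,0,0,-0.006,0,0,0,-1,0,0,-0.009,0,0,0,-1,0,0,-0.012,0,0,0,-1,0,0,-0.016,0,0,0,-1,0,0,-0.02,0,0,0,-1,0,0,-0.02,0,0,0,-1]}}

```text
clock: 9.42
tcp_pos: [612.3, -99.9, 148.2]
ee_rot: [0.974, 0.228, 0.0, 0.0]
force: [-0.1, -0.1, -3.1]
gripper_width: 27.4
grasp_force: 30.0
```

>>> {"api": "move_arm", "payload": {"increments": [0,0,-0.004,0,0,0,-1,0,0,-0.009,0,0,0,-1,0,0,-0.014,0,0,0,-1,0,0,-0.019,0,0,0,-1,0,0,-0.024,0,0,0,-1,0,0,-0.029,0,0,0,-1,0,0,-0.033,0,0,0,-1,0,0,-0.037,0,0,0,-1,0,0,-0.04,0,0,0,-1,0,0,-0.04,0,0,0,-1,0,0,-0.04,0,0,0,-1,0,0,-0.04,0,0,0,-1]}}

```text
clock: 10.42
tcp_pos: [612.0, -100.0, 167.6]
ee_rot: [0.974, 0.228, -0.0, -0.0]
force: [0.6, 0.3, -3.2]
gripper_width: 27.7
grasp_force: 30.0
```

```bash
python3 - <<'E'
from h import *
s=robot.read_state(); print(s['clock'],s['tcp_pos'],s['force'],s['grasp_force'],s['gripper_width'])
im,d,p=snap('scene'); snap('top')
im,C,L=pts('scene',(612.3,-100.8),26.3)
r=np.hypot(L[...,0],L[...,1])
m=(r<18.5)&(r>9.5)&(L[...,2]>125)&(L[...,2]<143); print('collar top z (scene)',m.sum(),np.percentile(L[m][:,2],[10,50,90]).round(1))
m=(abs(abs(r-18))<1.5)&(L[...,2]>105)&(L[...,2]<145); print('collar rim',m.sum(),np.percentile(L[m][:,2],[5,50,95]).round(1))
m=(abs(L[...,1])<5)&(L[...,0]>63)&(L[...,0]<80)&(L[...,2]>115); print('pointer top',m.sum(),np.median(L[m][:,2]))
m=(abs(L[...,1])<8)&(L[...,2]>100)&(L[...,2]<130)&(L[...,0]>-140)&(L[...,0]<-95)&(im.max(2)<50)
print('knob',m.sum(),np.percentile(L[m][:,0],[1,50,99]).round(1) if m.any() else '')
b=im[235:375,150:340]; save('fin.png',cv2.convertScaleAbs(cv2.resize(b,None,fx=4,fy=4,interpolation=cv2.INTER_CUBIC),alpha=1.6))
E
```

```text
10.4167 [611.96625516 -99.97396407 167.58054783] [ 0.63990269  0.26203801 -3.2057482 ] 29.999516308307648 27.74605188419225
collar top z (scene) 112 [132.3 135.8 137.5]
collar rim 44 [130.9 135.  137.5]
pointer top 74 132.83350760336992
knob 104 [-124.7 -115.3 -104.9]
```

View pics/fin.png

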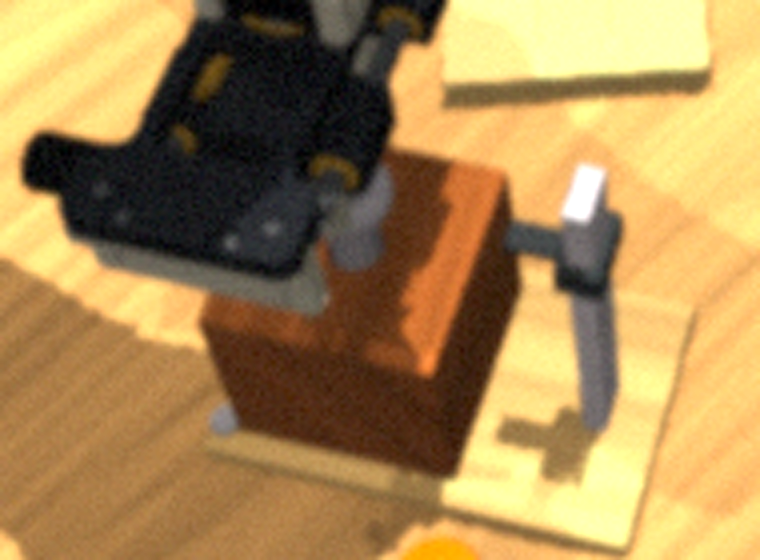

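The post hangs clear of the bore with its shank visible at (355,240) in the crop. The collar's underside measures about 130 mm and the pointer about 130.8 mm. I'll raise it 0.5 mm and hold.

>>> {"api": "move_arm", "payload": {"increments": [0,0,-0.001,0,0,0,-1,0,0,-0.001,0,0,0,-1,0,0,-0.001,0,0,0,-1,0,0,-0.001,0,0,0,-1,0,0,-0.001,0,0,0,-1,0,0,-0.001,0,0,0,-1,0,0,-0.001,0,0,0,-1,0,0,-0.001,0,0,0,-1]}}

```text
clock: 11.18
tcp_pos: [612.1, -100.0, 168.2]
ee_rot: [0.974, 0.228, 0.0, 0.0]
force: [0.5, -0.3, -2.5]
gripper_width: 27.5
grasp_force: 30.0
```

```bash
python3 - <<'E'
from h import *
s=robot.read_state(); print(s['tcp_pos'],s['force'],s['grasp_force']); print(robot.sign_off())
E
```

```text
[612.06336043 -99.957522   168.24414256] [ 0.53703418 -0.34800955 -2.51121499] 29.99953866004944
the job is handed in; nothing more can be done
None
```

The job is handed in at about 11 s with no verdict returned: the lock knob is out at its stop (about 23 mm), and the post is held steady about 30.5 mm up, within about 1 mm of the pointer by my measurements.

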